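Set and lock the bench turntable

TASK

Push the upright peg round with a fingertip to turn the dial until its mark lines up with the long line of the scale, then push the plunger at the edge of the turntable fully home to lock it. Only push, gently: do not grip anything, and leave the loose things round about where they are.

Things in the scene. Friction and masses are not known exactly. Their poses are not given: they have to be found in the camera images.
- turntable: Grey round base bolted to the desk, fixed, 206 mm across; origin on the dial's axis at the desk's surface, z up. A grey brake housing 40 mm wide and 46 mm high stands on its +y edge, 98 to 124 mm from the axis. Its place and yaw differ from run to run.
- scale_plate: Fixed bright scale plate, radius 97 mm, lying round and under the dial, top 21 mm above the desk; origin on the dial's axis, +x points along the long line. 23 short thin dark lines (7 x 1.5 mm) every 15 degrees and a single long thick one (20 x 4 mm). It sits at a different angle each run.
- long_line (a point): Inner end of the scale's long line, 76 mm from the dial's axis, 21 mm above the desk.
- dial: Steel disc, radius 75 mm, top 31 mm above the desk; origin on its axis; +x points along its dark index mark (36 x 4 mm, ending near the rim), z up. Turns either way about its vertical axis; stiff, stays where left; 2 to 3 N at the peg turn it. A grey pipe coupling (radius 16 mm, top 82 mm above the desk) stands fixed at its centre. Starts 0.7 to 2.7 rad anticlockwise, from above, of the long line.
- mark (a point): Outer end of the dial's index mark, 73 mm from the axis, on the dial's top.
- peg_top (a point): Top of the black finger peg, fixed upright on the dial straight opposite the mark, 60 mm from the axis; 14 mm thick (20 mm at its foot, to 3 mm above the dial), top 69 mm above the desk, 38 mm above the dial.
- plunger (a joint): Brake plunger in m: 0 pulled out (start), 0.018 fully home. Slides level toward the dial's axis, along -y of the turntable; stiff, about 3 N, stays where it is left. The lock is only shown: a knock can still turn the dial.
- plunger_pad (a point): Centre of the outer face of the plunger's upright dark steel pad, 34 mm wide, 40 mm high and 8 mm thick, spanning 12 to 52 mm above the desk; outer face 150 mm from the axis when out, 132 mm when home.
- tape_measure: Loose teal tape measure, 36 x 82 x 65 mm, origin under its centre; a bystander.
- tape_black: Loose roll of black tape, 70 mm across, 18 mm high, origin under its centre; a bystander.
- padlock: Loose brass padlock lying flat, 62 x 40 x 17 mm, origin under its centre; a bystander.
- adapter_plug: Loose white adapter plug, 45 x 45 x 36 mm, origin under its centre; a bystander.

How it is judged (in metres and radians):
On the way, in this order (a step that is already met when the one before it is completed fails the run):
1. the dial's mark is lined up with the long line (y of mark in the frame of scale_plate between -0.004 and 0.004 m and x of mark in the frame of scale_plate above 0.05 m and angular speed of dial below 0.05 rad/s and value of joint plunger below 0.006 m), for 0.2 s.
2. the plunger is pushed home (value of joint plunger above 0.015 m), for 0.1 s.
At the end, for the whole second after the job is handed in: The outer end of the mark is within 4 mm sideways of the long line (about 3 degrees), the dial at rest, the plunger at least 15 of its 18 mm in, pushed in after the dial was set, and no bystander has moved 20 mm (y of mark in the frame of scale_plate between -0.004 and 0.004 m and x of mark in the frame of scale_plate above 0.05 m and value of joint plunger above 0.015 m and angular speed of dial below 0.05 rad/s and distance of each of tape_measure, tape_black, padlock, adapter_plug from where it was at the start of the episode below 0.02 m); the robot touches nothing.
It fails at once if the dial, its peg or coupling is gripped or pushed hard (over 18 N) (contact force between the fingers and dial above 18 N).
It fails at once if the turntable or its plunger is gripped or pushed hard (over 35 N) (contact force between the fingers and turntable above 35 N).
It fails at once if a loose thing (tape measure, tape roll, padlock, adapter plug) is moved or lifted by over 20 mm (distance of any of tape_measure, tape_black, padlock, adapter_plug from where it was at the start of the episode above 0.02 m).
It also fails if it takes over 61 s, if anything falls off the work surface, if the arm or the gripper's body presses on something with over 40 N, if the wrist force passes 120 N, or if a joint passes its speed limit or range.

ROBOT

A 6-joint arm with a two-finger parallel gripper is mounted at the origin on a cart in front of the work surface, level with it; the furniture and walls round the work are solid. World frame = base frame: x ahead of the robot, y to its left, z up, the work surface at z = 0. Lengths are in mm, angles in rad, forces in N, time in s.
With the tool pointing down it reaches from about 275 to 1000 mm from the base axis. Payload 8.4 kg.
Tool frame: the origin (TCP) lies between the finger pads; the fingertips stand 8 mm ahead of it and the grasp point (between the pads) lies 11 mm behind it (tcp_to_tips is the distance from the TCP to the fingertips, in mm); z points along the fingers, y is the line along which they close (so a half turn about z gives the same grasp; the last joint's range is limited). The gripper opens to 85 mm and grips with 20 to 120 N. Pads are 22 mm wide; open, the fingers measure 114 mm over their backs; the gripper's body (76 mm by 85 mm) begins 54 mm behind the grasp point. The pads swing forward as they close: fully open they stand 13 mm farther back than shut.
Start: joints at [1.117, 0.353, 1.633, -0, 1.155, -0.002], TCP at [272.865, 562.292, 216.681] pointing down, gripper open.
Joint ranges: [-2.63, 2.63], [-0.92, 2.1], [0.06, 2.66], [-1.3, 4.44], [0, 2.69], [-3.02, 3.02]. Speed limits (rad/s): [2.22, 2.22, 2.79, 3.14, 3.14, 3.14].

INTERFACE

Orientations are given as [roll, pitch, yaw] about the fixed x, y, z axes, in that order (R = Rz(yaw) Ry(pitch) Rx(roll)).
In Python, from rig import * gives the robot as it stands.
- The arm moves only by the tool step_arm, never from a script. Its argument "motion" is a list of rows, each an object with "claw": the finger opening in mm, from 0 to 85.4; "delta_pos": the shift along the tool's x, y, z in mm, a list of three; "turn": the turn about the tool's z in rad. In form: [{"claw": claw, "delta_pos": [dx, dy, dz], "turn": turn}, ...]. A call has 1 to 8 rows; each row shifts and turns the commanded pose from where the row before left it, along the tool's axes as they then stand; what a row does not reach is not made up. A row lasts 1/12 s, in which the tool goes at most 41.7 mm and 7.16 degrees, less where a joint would pass 70% of its speed; a pose out of reach is approached as far as the arm can. A call is refused whole if a number of a shift passes 41.7 or a number of a turn 0.125, either way. A call with a gripper value outside its range is refused whole. The fingers move at their own pace and stop on an object; "force" is the grip in N (left out, the last holds). Time passes only in rows, so rows that do not move let the fingers close. It gives the time, the measured TCP pose, the force, the opening and the grip force at its end, in the units of the state.
- sense(): the state, without advancing time (a new reading comes with each control period).
- grab_frame(name): name is "side" or "top"; returns a dict with "img" (420x560x3 uint8, red, green, blue), "vertical_fov" (degrees; the focal length in pixels is half the picture's height over the tangent of half this angle, whatever the lens; pixels are square), "cx", "cy" (the principal point, pixels), "R" (3x3) and "t" (3): a world point X has camera coordinates R X + t. Camera axes: x right, y down, z forward; pixel columns grow to the right and rows downward; lengths in mm; the calibration is good to about 2 mm. A picture is of the moment at which its call begins. There is no depth.
- sign_off(): hands the job in; it is judged then, once.
The state is a dict: "clock": time; "qpos": joint angles; "qvel": joint speeds; "joint_efforts": joint torques, N m; "eef_pos": TCP position; "tcp_rot": TCP orientation; "contact_force": force on the tool from outside, world axes, zero at the start; "wrist_torque": the same for the moment, N m; "opening": opening from 0.0 (shut) to 1.0 (fully open); "grasp_force": force on a finger pad.
Only numpy, scipy, OpenCV 4.12 (cv2) and the standard library are available. Lean on these libraries where they do the work, as an engineer would, in place of code of your own. Each camera call takes 0.05 s, during which the arm holds its last target. There are 200 camera calls.

## Working session

There is one attempt and no reset: what is moved stays moved. The work goes in short steps, Python scripts to look and compute and a tool call to move; the robot and the scene stay as the last step left them, time stands still between calls to the robot, and variables do not carry over. Pictures are saved under pics/ and viewed, at most 13 in all, crops included, and the job is handed in when it is done.

Besides the shell and the picture viewer there is one more tool, called after ">>>" by a JSON object that holds its "name" and its "arguments", one argument or row to a line. step_arm: Moves the arm, as the interface text tells. Its arguments: {"type":"object","properties":{"motion":{"type":"array","items":{"type":"object","properties":{"claw":{"type":"number"},"delta_pos":{"type":"array","items":{"type":"number"}},"turn":{"type":"number"}}}},"force":{"type":"number"}},"required":["motion"]}

```bash
mkdir -p pics; python3 - <<'E'
from rig import *
import cv2,pickle
s=sense();print(s['eef_pos'],s['tcp_rot'],s['clock'])
for n in('top','side'):
    f=grab_frame(n);pickle.dump(f,open(n+'.pkl','wb'))
    cv2.imwrite(f'pics/{n}0.png',cv2.resize(f['img'][:,:,::-1],(800,600),interpolation=cv2.INTER_CUBIC))
    print(n,f['vertical_fov'],f['cx'],f['cy'],f['R'],f['t'])
E
```

```text
[272.64353527 561.82464524 215.95833064] [-3.14018661e+00 -2.84135252e-06  2.68979265e+00] 0.0
top 54.6571708746526 280.37616881031244 206.35535570364823 [[ 0.00517416 -0.9999646   0.00663585]
 [-0.99928907 -0.00541825 -0.03730949]
 [ 0.03734412 -0.00643809 -0.99928173]] [ 77.70754561 546.51532757 961.82643037]
side 43.01043909897402 277.6580019926658 209.75340198912411 [[-0.45704544 -0.88921078  0.0203386 ]
 [-0.43245065  0.20217715 -0.87869838]
 [ 0.77723607 -0.41040053 -0.47694392]] [330.42401979 292.25019015 659.27209745]
```

View pics/top0.png

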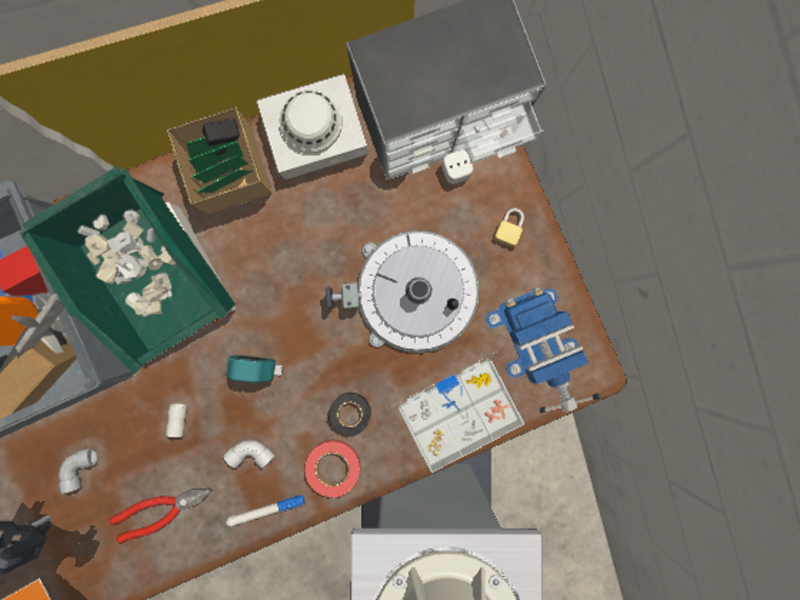

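View pics/side0.png

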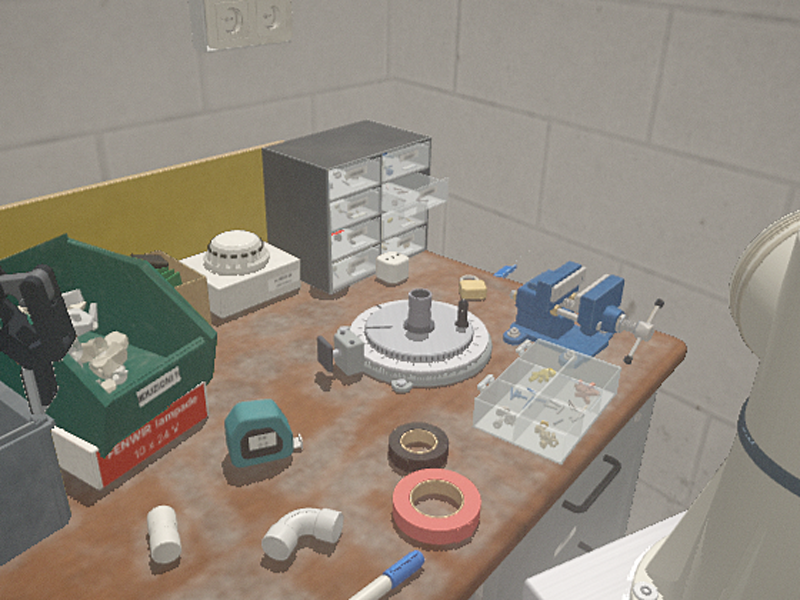

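The top view shows the dial centre at about (418,291), the mark end at (377,275), the peg top at (453,303), the long line at (408,240) and the plunger pad at (327,300). I'll measure these more closely.

```bash
cat > h.py <<'E'
import numpy as np,cv2,pickle
def K(f):
    F=210/np.tan(np.radians(f['vertical_fov'])/2); return F
def ray(f,u,v,z):
    "world point at height z seen at pixel u,v"
    R=np.array(f['R']);t=np.array(f['t']);F=K(f)
    d=R.T@np.array([(u-f['cx'])/F,(v-f['cy'])/F,1]);c=-R.T@t
    return c+d*(z-c[2])/d[2]
def proj(f,X):
    c=np.array(f['R'])@np.array(X)+f['t'];F=K(f);return c[:2]/c[2]*F+[f['cx'],f['cy']]
def rect(f,x0,y0,w,h,z,s):
    "metric view at height z: up=+x, left=+y; s px/mm; centre x0,y0"
    F=K(f);M=np.array([[F,0,f['cx']],[0,F,f['cy']],[0,0,1]])@np.c_[np.array(f['R'])[:,:2],np.array(f['R'])[:,2]*z+f['t']]
    A=np.array([[0,-1/s,x0+h/2/s],[-1/s,0,y0+w/2/s],[0,0,1]])
    return cv2.warpPerspective(f['img'],M@A,(w,h),flags=cv2.INTER_CUBIC|cv2.WARP_INVERSE_MAP)
E
python3 - <<'E'
from h import *
f=pickle.load(open('top.pkl','rb'));k=.7
for n,u,v,z in[('axis',418,291,31),('mark',377,275,31),('peg',453,303,69),('line',408,245,21),('pad',326,299,52),('coup',419,289,82),('padlock',509,230,17),('tapeblk',349,413,18),('tm',250,369,65),('adapter',457,166,36)]:print(n,ray(f,u*k,v*k,z).round(1))
c=ray(f,418*k,291*k,25)
cv2.imwrite('pics/rect.png',rect(f,c[0],c[1]+25,800,600,26,2.4)[:,:,::-1]);print(c)
E
```

```text
axis [551.7  52.2  31. ]
mark [577.6 119.5  31. ]
peg [531.4  -1.6  69. ]
line [628.5  68.7  21. ]
pad [537.1 200.1  52. ]
coup [552.5  52.5  82. ]
padlock [ 655.1 -100.    17. ]
tapeblk [350.6 164.5  18. ]
tm [426.3 316.5  65. ]
adapter [757.5 -10.9  36. ]
[551.94771216  51.94039157  25.        ]
```

View pics/rect.png

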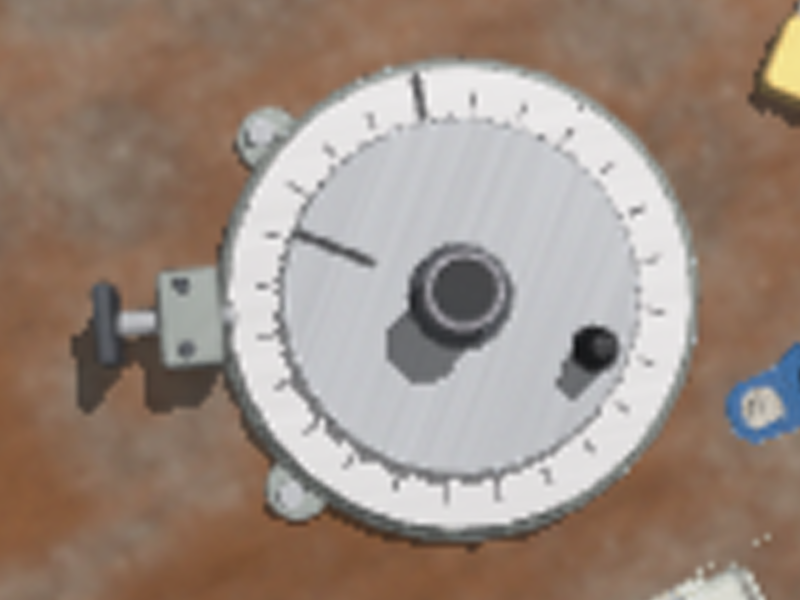

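In the rectified view (2.4 px/mm) the dial centre is at (460,300), the long line at (416,75)–(424,118), or 11.1° from +x, and the mark end at (298,233), or 67.4°. The dial has to turn about 56° clockwise. Next I approach high, behind the peg, with the fingers shut.

>>> {"name": "step_arm", "arguments": {
  "motion": [
    {"claw":0,"delta_pos":[0,0,-40],"turn":0},
    {"claw":0,"delta_pos":[-30.3,-23.2,0],"turn":0},
    {"claw":0,"delta_pos":[-30.3,-23.2,0],"turn":0},
    {"claw":0,"delta_pos":[-30.3,-23.2,0],"turn":0},
    {"claw":0,"delta_pos":[-30.3,-23.2,0],"turn":0},
    {"claw":0,"delta_pos":[-30.3,-23.2,0],"turn":0},
    {"claw":0,"delta_pos":[-30.3,-23.2,0],"turn":0},
    {"claw":0,"delta_pos":[-30.3,-23.2,0],"turn":0}
  ]
}}

```text
clock: 0.77
eef_pos: [393.0, 321.8, 256.5]
tcp_rot: [-3.141, -0.0, 2.69]
contact_force: [0.9, 0.9, -0.4]
opening: 0.0
grasp_force: 0.0
```

>>> {"name": "step_arm", "arguments": {
  "motion": [
    {"claw":0,"delta_pos":[-30.3,-23.2,0],"turn":0},
    {"claw":0,"delta_pos":[-30.3,-23.2,0],"turn":0},
    {"claw":0,"delta_pos":[-30.3,-23.2,0],"turn":0},
    {"claw":0,"delta_pos":[-30.3,-23.2,0],"turn":0},
    {"claw":0,"delta_pos":[-30.3,-23.2,0],"turn":0},
    {"claw":0,"delta_pos":[-30.3,-23.2,0],"turn":0},
    {"claw":0,"delta_pos":[-30.3,-23.2,0],"turn":0},
    {"claw":0,"delta_pos":[-30.3,-23.2,0],"turn":-0.057}
  ]
}}

```text
clock: 1.43
eef_pos: [530.1, 48.9, 256.5]
tcp_rot: [-3.141, -0.0, 2.746]
contact_force: [0.9, 0.5, -0.8]
opening: -0.002
grasp_force: 0.0
```

>>> {"name": "step_arm", "arguments": {
  "motion": [
    {"claw":0,"delta_pos":[-30.3,-23.2,0],"turn":0},
    {"claw":0,"delta_pos":[-30.3,-23.2,0],"turn":0},
    {"claw":0,"delta_pos":[0,0,0],"turn":0},
    {"claw":0,"delta_pos":[0,0,0],"turn":0}
  ]
}}

```text
clock: 1.77
eef_pos: [568.2, -17.1, 256.0]
tcp_rot: [-3.141, -0.001, 2.744]
contact_force: [-0.2, -0.0, -0.6]
opening: 0.002
grasp_force: 0.0
```

>>> {"name": "step_arm", "arguments": {
  "motion": [
    {"claw":0,"delta_pos":[0,0,35],"turn":0},
    {"claw":0,"delta_pos":[0,0,35],"turn":0},
    {"claw":0,"delta_pos":[0,0,35],"turn":0},
    {"claw":0,"delta_pos":[0,0,35],"turn":0},
    {"claw":0,"delta_pos":[0,0,35],"turn":0},
    {"claw":0,"delta_pos":[0,0,20],"turn":0},
    {"claw":0,"delta_pos":[0,0,8],"turn":0},
    {"claw":0,"delta_pos":[0,0,0],"turn":0}
  ]
}}

```text
clock: 2.43
eef_pos: [566.0, -14.4, 51.9]
tcp_rot: [-3.14, -0.004, 2.748]
contact_force: [-0.8, 0.1, 0.4]
opening: -0.002
grasp_force: 0.0
```

```bash
python3 - <<'E'
from rig import *
from h import *
s=sense();print(s['eef_pos'],s['tcp_rot'])
f=grab_frame('top');g=grab_frame('side')
a=rect(f,540,10,400,500,60,2.4)
p=proj(g,[552,30,50]).astype(int);b=g['img'][max(0,p[1]-90):p[1]+60,max(0,p[0]-60):p[0]+60]
cv2.imwrite('pics/c1.png',np.hstack([a,cv2.resize(b,(400,500))])[:,:,::-1])
E
```

```text
[566.00886726 -14.36048607  51.93486513] [-3.14028258 -0.00383282  2.74774482]
```

View pics/c1.png

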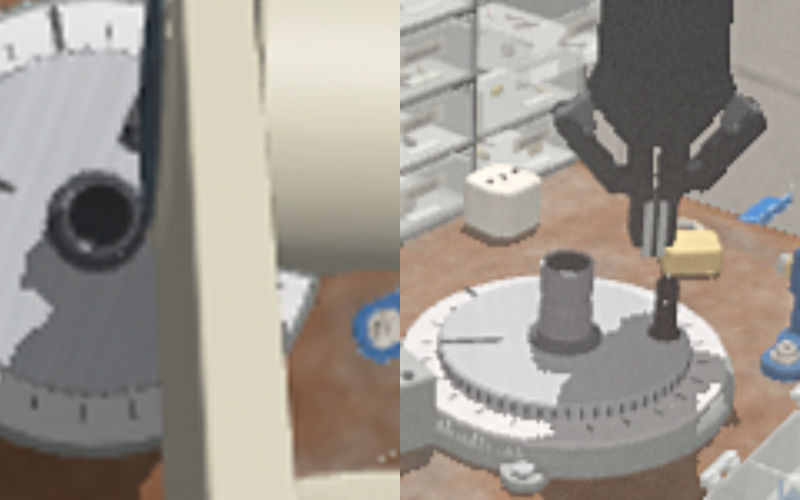

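```bash
python3 - <<'E'
from rig import *
from h import *
s=sense();e=s['eef_pos'];print(e,s['clock'])
g=grab_frame('side');im=g['img'][:,:,::-1].copy()
P=[proj(g,x) for x in([*e[:2],e[2]],[*e[:2],e[2]-8],[529,-3.4,69],[529,-3.4,31])]
print(np.round(P,1))
x,y=np.int32(P[2])
im=cv2.resize(im[y-60:y+40,x-70:x+63],(798,600))
for q,c in zip(P,[(0,0,255),(0,255,0),(255,0,0),(255,0,255)]):cv2.circle(im,tuple(np.int32((q-[x-70,y-60])*6)),5,c,-1)
cv2.imwrite('pics/c2.png',im)
E
```

```text
[568.38923922 -14.74301697  54.64068715] 2.5333
[[319.5 207.5]
 [319.3 211. ]
 [325.4 210.9]
 [324.2 227.7]]
```

View pics/c2.png

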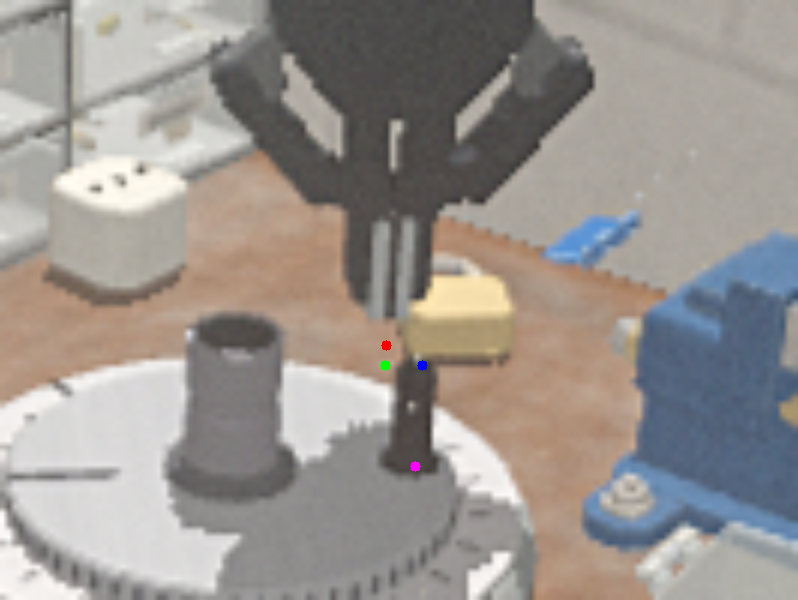

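The picture shows the fingertips at crop (393,318), about 18 mm higher than the reading predicts. The peg projection fits well. I'll lower a little, which is safe under either reading, and check again.

>>> {"name": "step_arm", "arguments": {
  "motion": [
    {"claw":0,"delta_pos":[0,0,5],"turn":0},
    {"claw":0,"delta_pos":[0,0,4],"turn":0},
    {"claw":0,"delta_pos":[0,0,0],"turn":0},
    {"claw":0,"delta_pos":[0,0,0],"turn":0}
  ]
}}

```text
clock: 2.92
eef_pos: [567.9, -15.4, 44.9]
tcp_rot: [3.142, 0.0, 2.747]
contact_force: [-0.2, -1.0, 0.5]
opening: -0.003
grasp_force: 0.0
```

```bash
python3 - <<'E'
from rig import *
from h import *
try: print('tips',tcp_to_tips)
except Exception as x: print(x)
s=sense();e=s['eef_pos'];print(e,s['clock'],s['qpos'],s['contact_force'])
g=grab_frame('side');im=g['img'][:,:,::-1].copy()
P=[proj(g,x) for x in([*e[:2],e[2]],[*e[:2],e[2]-8],[529,-3.4,69],[529,-3.4,31])]
x,y=np.int32(P[2])
a=cv2.resize(im[y-60:y+40,x-40:x+27],(400,597))
for q,c in zip(P,[(0,0,255),(0,255,0),(255,0,0),(255,0,255)]):cv2.circle(a,tuple(np.int32((q-[x-40,y-60])*6)),4,c,-1)
# start picture with projected start tips
f=pickle.load(open('side.pkl','rb'));b=f['img'][180:300,0:80,::-1].copy()
b=cv2.resize(b,(400,600))[:597]
for dy,c in((0,(0,0,255)),(45,(0,255,0)),(-45,(255,0,0))):
    q=proj(f,[272.9+.436*dy,562+.9*dy,216.7-8]);print(q);cv2.circle(b,tuple(np.int32((q-[0,180])*5)),4,c,-1)
cv2.imwrite('pics/c3.png',np.hstack([a,b]))
E
```

```text
tips 8.0
[567.93220023 -15.39902681  44.87431384] 2.9167 [-2.97489556e-02  4.84511976e-01  1.88361807e+00  2.74314309e-06
  7.73290607e-01 -1.20564655e+00] [-0.21140172 -1.04040473  0.48389432]
[ -7.73436133 312.63966194]
[-52.86904105 312.60838145]
[ 37.17207805 312.67078424]
```

View pics/c3.png

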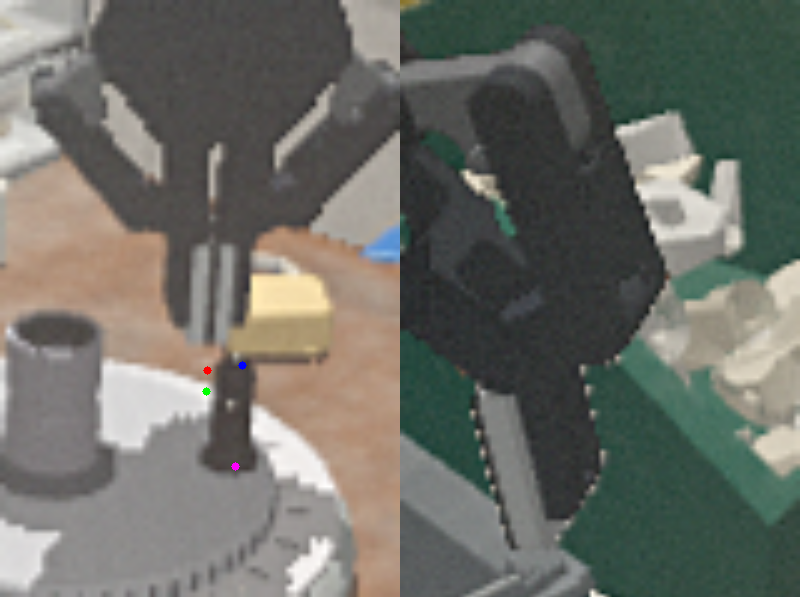

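The tips again show at (210,345), against a predicted (206,391). The start picture has the same offset, so the tips really sit about 18 mm higher than nominal, or back along tool -x. Contact will tell which.

>>> {"name": "step_arm", "arguments": {
  "motion": [
    {"claw":0,"delta_pos":[6,-4,0],"turn":0},
    {"claw":0,"delta_pos":[6,0,0],"turn":0},
    {"claw":0,"delta_pos":[3,0,0],"turn":0},
    {"claw":0,"delta_pos":[2,0,0],"turn":0},
    {"claw":0,"delta_pos":[2,0,0],"turn":0},
    {"claw":0,"delta_pos":[2,0,0],"turn":0}
  ]
}}

```text
clock: 3.47
eef_pos: [547.5, -11.1, 44.9]
tcp_rot: [3.142, 0.001, 2.747]
contact_force: [1.4, -2.3, -1.5]
opening: -0.001
grasp_force: 1.2
```

>>> {"name": "step_arm", "arguments": {
  "motion": [
    {"claw":0,"delta_pos":[2,0,0],"turn":0},
    {"claw":0,"delta_pos":[2,0,0],"turn":0}
  ]
}}

```text
clock: 3.63
eef_pos: [543.7, -9.5, 44.9]
tcp_rot: [3.142, 0.001, 2.747]
contact_force: [1.1, -2.8, 0.1]
opening: 0.001
grasp_force: 1.2
```

>>> {"name": "step_arm", "arguments": {
  "motion": [
    {"claw":0,"delta_pos":[2,0,0],"turn":0},
    {"claw":0,"delta_pos":[2,0,0],"turn":0}
  ]
}}

```text
clock: 3.8
eef_pos: [539.7, -7.9, 44.8]
tcp_rot: [3.142, 0.0, 2.747]
contact_force: [0.5, -2.4, 1.2]
opening: 0.002
grasp_force: 1.2
```

```bash
python3 - <<'E'
from rig import *
from h import *
g=grab_frame('side');im=g['img'][:,:,::-1].copy()
x,y=np.int32(proj(g,[540,30,60]))
cv2.imwrite('pics/c4.png',cv2.resize(im[y-55:y+45,x-66:x+67],(798,600),interpolation=cv2.INTER_CUBIC))
print(x,y,sense()['contact_force'])
E
```

```text
307 215 [ 1.43928716 -1.88933104  1.40447529]
```

View pics/c4.png

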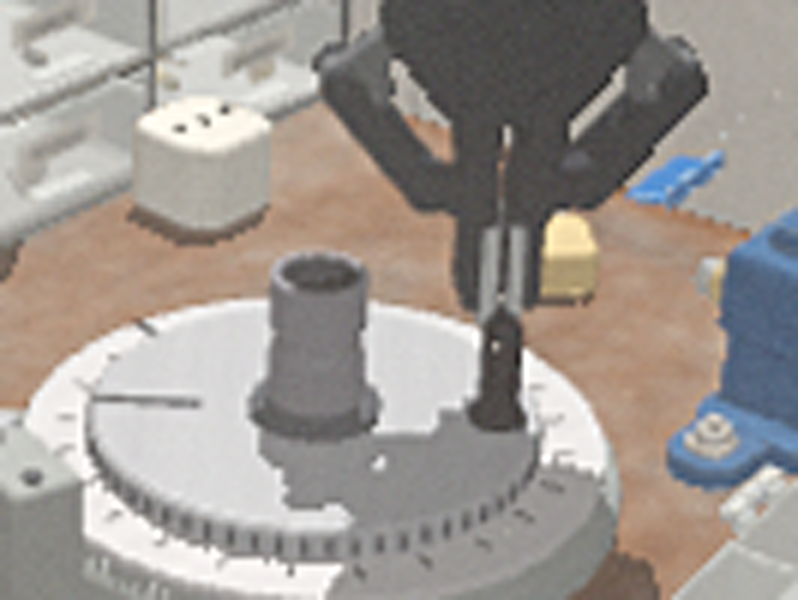

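The mark is now at (100–200,400). The tip sits behind the upper part of the peg at (500,310) and contact has begun. The dial has turned only a little, and the height offset is confirmed. Next I sweep round the axis.

>>> {"name": "step_arm", "arguments": {
  "motion": [
    {"claw":0,"delta_pos":[0,-1,0],"turn":0.065},
    {"claw":0,"delta_pos":[0,-1,0],"turn":0.065},
    {"claw":0,"delta_pos":[3,-0.9,0],"turn":0.05},
    {"claw":0,"delta_pos":[3,-0.9,0],"turn":0.05},
    {"claw":0,"delta_pos":[3,-0.9,0],"turn":0.05},
    {"claw":0,"delta_pos":[3,-0.9,0],"turn":0.05}
  ]
}}

```text
clock: 4.35
eef_pos: [527.3, -5.6, 44.8]
tcp_rot: [3.141, 0.0, 2.414]
contact_force: [2.9, 0.7, -0.0]
opening: -0.004
grasp_force: 1.2
```

```bash
cat > st.py <<'E'
from rig import *
from h import *
def st():
    s=sense();r=s['eef_pos'][:2]-np.array([552,52]);w=s['tcp_rot'][2]
    X=np.array([np.cos(w),np.sin(w)]);Y=np.array([np.sin(w),-np.cos(w)])
    print('clk',s['clock'],'yaw',w,'rel',r@X,r@Y,'eef',s['eef_pos'],'F',s['contact_force'])
E
python3 - <<'E'
from st import *
st();g=grab_frame('side');t=grab_frame('top');pickle.dump((g,t),open('m.pkl','wb'))
cv2.imwrite('pics/c5.png',np.hstack([cv2.resize(rect(g,552,52,400,400,31,1.9),(400,400)),rect(t,552,52,400,400,31,1.9)])[:,:,::-1])
E
```

```text
clk 4.35 yaw 2.414001960239683 rel -19.8275298690793 -59.45538223329028 eef [527.26465093  -5.58676865  44.7754172 ] F [ 2.94465709  0.7123865  -0.00427719]
```

View pics/c5.png

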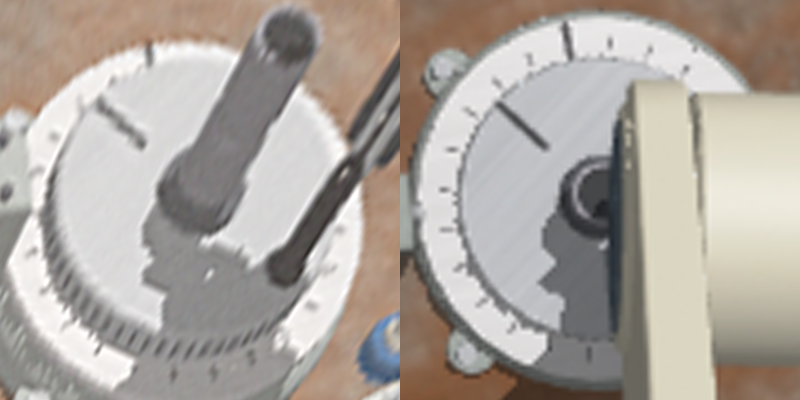

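The top view at right (1.9 px/mm, axis at (600,200)) shows the mark at (498,102), which is about 46°. That leaves about 35°.

>>> {"name": "step_arm", "arguments": {
  "motion": [
    {"claw":0,"delta_pos":[3,-0.9,0],"turn":0.05},
    {"claw":0,"delta_pos":[3,-0.9,0],"turn":0.05},
    {"claw":0,"delta_pos":[3,-0.9,0],"turn":0.05},
    {"claw":0,"delta_pos":[3,-0.9,0],"turn":0.05},
    {"claw":0,"delta_pos":[3,-0.9,0],"turn":0.05},
    {"claw":0,"delta_pos":[3,-0.9,0],"turn":0.05},
    {"claw":0,"delta_pos":[3,-0.9,0],"turn":0.05},
    {"claw":0,"delta_pos":[3,-0.9,0],"turn":0.05}
  ]
}}

```text
clock: 5.12
eef_pos: [506.9, 8.4, 44.8]
tcp_rot: [3.141, 0.0, 2.016]
contact_force: [2.7, -1.0, 0.2]
opening: 0.002
grasp_force: 1.1
```

```bash
cat >> st.py <<'E'
def ang(f,z,r0,r1,c,lo=-15,hi=85):
    a=np.radians(np.arange(lo,hi,.25));r=np.arange(r0,r1,1.)
    A,Rr=np.meshgrid(a,r)
    P=np.stack([c[0]+Rr*np.cos(A),c[1]+Rr*np.sin(A),0*A+z],-1)@np.array(f['R']).T+f['t']
    p=P[...,:2]/P[...,2:]*K(f)+[f['cx'],f['cy']]
    I=cv2.remap(cv2.cvtColor(f['img'],6+1).astype(np.float32),p.astype(np.float32),None,cv2.INTER_LINEAR)
    m=np.median(I,0);d=np.clip(np.median(m)-25-m,0,None)
    i=d.argmax();w=np.zeros_like(d);w[max(0,i-12):i+13]=d[max(0,i-12):i+13]
    return (w@np.degrees(a)/max(w.sum(),1e-9)).round(2),d.max().round()
def meas(fs,c=(552,52)):
    for f in fs: print('mark',ang(f,31,42,71,c),'line',ang(f,21,79,93,c))
E
python3 - <<'E'
from st import *
st();meas([pickle.load(open('top.pkl','rb')),pickle.load(open('side.pkl','rb'))])
meas([grab_frame('top'),grab_frame('side')])
E
```

```text
clk 5.1167 yaw 2.016314032587803 rel -19.915390837438903 -59.52078760132721 eef [506.87121571   8.37959448  44.81218951] F [ 2.74601838 -1.00875342  0.23888351]
mark (np.float64(67.68), np.float32(76.0)) line (np.float64(11.37), np.float32(92.0))
mark (np.float64(-13.63), np.float32(67.0)) line (np.float64(83.91), np.float32(42.0))
mark (np.float64(25.44), np.float32(74.0)) line (np.float64(11.38), np.float32(92.0))
mark (np.float64(-13.67), np.float32(72.0)) line (np.float64(14.21), np.float32(50.0))
```

>>> {"name": "step_arm", "arguments": {
  "motion": [
    {"claw":0,"delta_pos":[3,-0.9,0],"turn":0.05},
    {"claw":0,"delta_pos":[3,-0.9,0],"turn":0.05},
    {"claw":0,"delta_pos":[3,-0.9,0],"turn":0.05},
    {"claw":0,"delta_pos":[3,-0.9,0],"turn":0.05},
    {"claw":0,"delta_pos":[0,0,0],"turn":0}
  ]
}}

```text
clock: 5.63
eef_pos: [498.5, 18.3, 44.6]
tcp_rot: [-3.141, -0.0, 1.818]
contact_force: [1.1, -0.6, -0.8]
opening: 0.002
grasp_force: 0.3
```

```bash
python3 - <<'E'
from st import *
st();f=grab_frame('top')
for c in[(552,52),(551,52),(552,51),(552,53)]:meas([f],c)
E
```

```text
clk 5.6333 yaw 1.8175293076860533 rel -19.575851611702127 -60.08742100382976 eef [498.51344609  18.34141001  44.63873134] F [ 1.10337935 -0.59849938 -0.77654994]
mark (np.float64(13.91), np.float32(76.0)) line (np.float64(11.38), np.float32(92.0))
mark (np.float64(13.68), np.float32(76.0)) line (np.float64(11.27), np.float32(90.0))
mark (np.float64(14.89), np.float32(75.0)) line (np.float64(12.05), np.float32(91.0))
mark (np.float64(12.93), np.float32(76.0)) line (np.float64(10.71), np.float32(93.0))
```

>>> {"name": "step_arm", "arguments": {
  "motion": [
    {"claw":0,"delta_pos":[1.3,-0.4,0],"turn":0.022},
    {"claw":0,"delta_pos":[1.3,-0.4,0],"turn":0.022},
    {"claw":0,"delta_pos":[0,0,0],"turn":0},
    {"claw":0,"delta_pos":[0,0,0],"turn":0}
  ]
}}

```text
clock: 6.02
eef_pos: [497.2, 20.5, 44.6]
tcp_rot: [-3.141, -0.0, 1.774]
contact_force: [0.7, -1.4, -0.2]
opening: 0.001
grasp_force: 0.6
```

```bash
python3 - <<'E'
from st import *
st();f=grab_frame('top')
for c in[(552,52),(552,51),(552,53)]:meas([f],c)
E
```

```text
clk 6.0167 yaw 1.7735784615941554 rel -19.80781187965206 -60.02894207491761 eef [497.19024625  20.50850604  44.61066523] F [ 0.68598175 -1.42996787 -0.19711129]
mark (np.float64(11.81), np.float32(73.0)) line (np.float64(11.34), np.float32(93.0))
mark (np.float64(12.78), np.float32(72.0)) line (np.float64(12.0), np.float32(92.0))
mark (np.float64(10.82), np.float32(72.0)) line (np.float64(10.68), np.float32(93.0))
```

The mark is within 0.5° of the long line. Next I back off, lift and go round to the plunger.

>>> {"name": "step_arm", "arguments": {
  "motion": [
    {"claw":0,"delta_pos":[-6,0,0],"turn":0},
    {"claw":0,"delta_pos":[-10,0,0],"turn":0},
    {"claw":0,"delta_pos":[0,0,-30],"turn":0},
    {"claw":0,"delta_pos":[0,0,-35],"turn":0},
    {"claw":0,"delta_pos":[0,0,-35],"turn":0},
    {"claw":0,"delta_pos":[0,0,0],"turn":0}
  ]
}}

```text
clock: 6.57
eef_pos: [504.5, 4.1, 150.6]
tcp_rot: [3.133, 0.002, 1.773]
contact_force: [1.4, 0.2, 0.2]
opening: 0.002
grasp_force: 0.0
```

>>> {"name": "step_arm", "arguments": {
  "motion": [
    {"claw":0,"delta_pos":[32.6,11.5,0],"turn":0},
    {"claw":0,"delta_pos":[32.6,11.5,0],"turn":0},
    {"claw":0,"delta_pos":[32.6,11.5,0],"turn":0},
    {"claw":0,"delta_pos":[32.6,11.5,0],"turn":0},
    {"claw":0,"delta_pos":[32.6,11.5,0],"turn":0},
    {"claw":0,"delta_pos":[32.6,11.5,0],"turn":0},
    {"claw":0,"delta_pos":[32.6,11.5,0],"turn":0.105},
    {"claw":0,"delta_pos":[0,0,0],"turn":0}
  ]
}}

```text
clock: 7.23
eef_pos: [535.0, 249.3, 144.5]
tcp_rot: [3.14, -0.002, 1.663]
contact_force: [0.1, -0.7, 0.1]
opening: -0.002
grasp_force: 0.0
```

```bash
python3 - <<'E'
from st import *
st();f=grab_frame('top');meas([f])
cv2.imwrite('pics/c6.png',cv2.resize(np.hstack([rect(f,552,130,380,380,31,1.5),rect(f,545,180,380,380,49,3.)]),(760,380))[:,:,::-1])
E
```

```text
clk 7.2333 yaw 1.6625528871780642 rel 198.0143932158646 1.1886459098576194 eef [535.04001041 249.29032301 144.51289884] F [ 0.06329252 -0.72293127  0.07566112]
mark (np.float64(11.81), np.float32(67.0)) line (np.float64(11.35), np.float32(91.0))
```

View pics/c6.png

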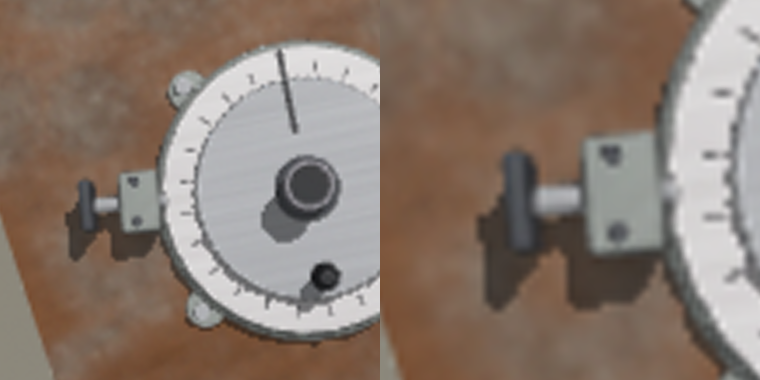

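The left crop shows the mark lined up with the long line at (280,50)–(295,130). The plunger pad in the right crop is at (519,202), which puts the plunger axis at about 94.2°. Now I descend outside the pad.

>>> {"name": "step_arm", "arguments": {
  "motion": [
    {"claw":0,"delta_pos":[0,2.5,30],"turn":0.02},
    {"claw":0,"delta_pos":[0,0,35],"turn":0},
    {"claw":0,"delta_pos":[0,0,30],"turn":0},
    {"claw":0,"delta_pos":[0,0,17],"turn":0},
    {"claw":0,"delta_pos":[0,0,7],"turn":0},
    {"claw":0,"delta_pos":[0,0,0],"turn":0}
  ]
}}

```text
clock: 7.78
eef_pos: [535.0, 243.0, 23.9]
tcp_rot: [-3.138, 0.001, 1.648]
contact_force: [-0.3, 0.1, 0.6]
opening: 0.001
grasp_force: 0.0
```

>>> {"name": "step_arm", "arguments": {
  "motion": [
    {"claw":0,"delta_pos":[-8,0,0],"turn":0},
    {"claw":0,"delta_pos":[-8,0,0],"turn":0},
    {"claw":0,"delta_pos":[-5,0,0],"turn":0},
    {"claw":0,"delta_pos":[-3,0,0],"turn":0},
    {"claw":0,"delta_pos":[-3,0,0],"turn":0},
    {"claw":0,"delta_pos":[-3,0,0],"turn":0},
    {"claw":0,"delta_pos":[-3,0,0],"turn":0},
    {"claw":0,"delta_pos":[0,0,0],"turn":0}
  ]
}}

```text
clock: 8.45
eef_pos: [538.7, 211.5, 25.8]
tcp_rot: [3.142, 0.0, 1.648]
contact_force: [-0.3, 0.3, 0.0]
opening: -0.0
grasp_force: 0.0
```

>>> {"name": "step_arm", "arguments": {
  "motion": [
    {"claw":0,"delta_pos":[-2,0,0],"turn":0},
    {"claw":0,"delta_pos":[-2,0,0],"turn":0},
    {"claw":0,"delta_pos":[-2,0,0],"turn":0},
    {"claw":0,"delta_pos":[0,0,0],"turn":0}
  ]
}}

```text
clock: 8.78
eef_pos: [539.2, 206.0, 25.7]
tcp_rot: [3.141, -0.0, 1.648]
contact_force: [0.4, 1.3, 1.0]
opening: 0.0
grasp_force: 0.9
```

>>> {"name": "step_arm", "arguments": {
  "motion": [
    {"claw":0,"delta_pos":[-2,0,0],"turn":0},
    {"claw":0,"delta_pos":[-2,0,0],"turn":0},
    {"claw":0,"delta_pos":[-2,0,0],"turn":0},
    {"claw":0,"delta_pos":[0,0,0],"turn":0}
  ]
}}

```text
clock: 9.12
eef_pos: [539.7, 199.6, 25.7]
tcp_rot: [3.141, 0.0, 1.648]
contact_force: [0.3, 1.1, 1.6]
opening: 0.002
grasp_force: 0.6
```

>>> {"name": "step_arm", "arguments": {
  "motion": [
    {"claw":0,"delta_pos":[-1,0,0],"turn":0},
    {"claw":0,"delta_pos":[-1,0,0],"turn":0},
    {"claw":0,"delta_pos":[0,0,0],"turn":0}
  ]
}}

```text
clock: 9.37
eef_pos: [539.9, 197.8, 25.7]
tcp_rot: [3.141, 0.0, 1.648]
contact_force: [0.8, 1.7, 1.6]
opening: -0.002
grasp_force: 0.9
```

```bash
python3 - <<'E'
from st import *
st();g=grab_frame('side');im=g['img'][:,:,::-1]
x,y=np.int32(proj(g,[545,170,50]))
cv2.imwrite('pics/c7.png',cv2.resize(im[y-50:y+50,x-66:x+67],(798,600),interpolation=cv2.INTER_CUBIC))
E
```

```text
clk 9.3667 yaw 1.6477574490373894 rel 146.2694574890112 -0.8898980649731112 eef [539.86678381 197.76807324  25.71744614] F [0.84063305 1.70827565 1.61782882]
```

View pics/c7.png

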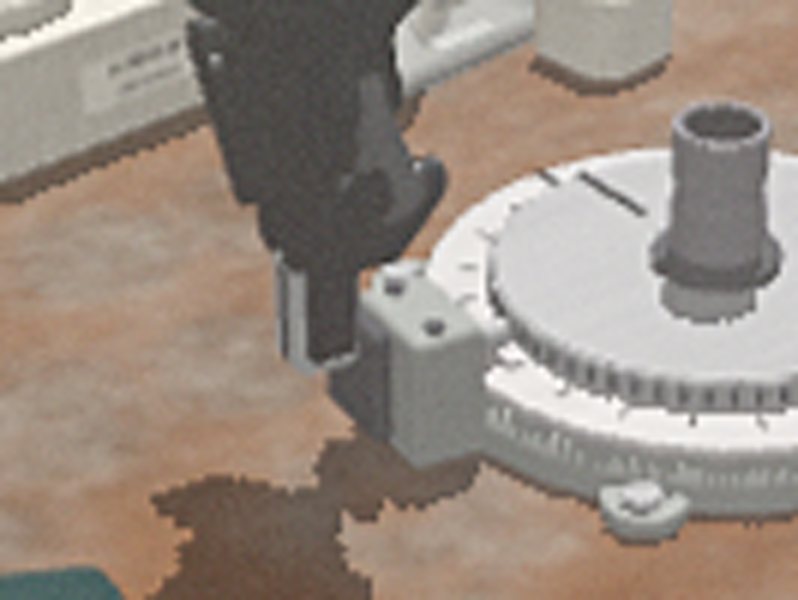

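The pad at (360,380) is nearly against the housing. I'll keep pushing in small steps until the force rises.

>>> {"name": "step_arm", "arguments": {
  "motion": [
    {"claw":0,"delta_pos":[-1,0,0],"turn":0},
    {"claw":0,"delta_pos":[-0.7,0,0],"turn":0},
    {"claw":0,"delta_pos":[0,0,0],"turn":0}
  ]
}}

```text
clock: 9.67
eef_pos: [540.0, 196.2, 25.7]
tcp_rot: [3.141, -0.0, 1.648]
contact_force: [-0.4, 2.9, 1.0]
opening: 0.003
grasp_force: 1.1
```

>>> {"name": "step_arm", "arguments": {
  "motion": [
    {"claw":0,"delta_pos":[-0.7,0,0],"turn":0},
    {"claw":0,"delta_pos":[-0.5,0,0],"turn":0},
    {"claw":0,"delta_pos":[0,0,0],"turn":0}
  ]
}}

```text
clock: 9.92
eef_pos: [540.1, 195.0, 25.7]
tcp_rot: [3.141, -0.0, 1.648]
contact_force: [0.6, 1.7, 1.9]
opening: 0.002
grasp_force: 1.2
```

>>> {"name": "step_arm", "arguments": {
  "motion": [
    {"claw":0,"delta_pos":[-0.7,0,0],"turn":0},
    {"claw":0,"delta_pos":[0,0,0],"turn":0}
  ]
}}

```text
clock: 10.08
eef_pos: [540.2, 194.3, 25.7]
tcp_rot: [3.141, -0.0, 1.648]
contact_force: [1.3, 2.9, 1.3]
opening: -0.001
grasp_force: 1.3
```

>>> {"name": "step_arm", "arguments": {
  "motion": [
    {"claw":0,"delta_pos":[-0.7,0,0],"turn":0},
    {"claw":0,"delta_pos":[0,0,0],"turn":0}
  ]
}}

```text
clock: 10.25
eef_pos: [540.2, 193.6, 25.7]
tcp_rot: [3.141, -0.0, 1.648]
contact_force: [0.3, 2.7, 1.6]
opening: 0.005
grasp_force: 1.3
```

>>> {"name": "step_arm", "arguments": {
  "motion": [
    {"claw":0,"delta_pos":[-0.7,0,0],"turn":0},
    {"claw":0,"delta_pos":[0,0,0],"turn":0}
  ]
}}

```text
clock: 10.42
eef_pos: [540.2, 192.9, 25.7]
tcp_rot: [3.141, -0.0, 1.648]
contact_force: [1.3, 2.6, 2.0]
opening: -0.001
grasp_force: 1.2
```

>>> {"name": "step_arm", "arguments": {
  "motion": [
    {"claw":0,"delta_pos":[-0.7,0,0],"turn":0},
    {"claw":0,"delta_pos":[0,0,0],"turn":0}
  ]
}}

```text
clock: 10.58
eef_pos: [540.3, 192.6, 25.7]
tcp_rot: [3.141, -0.001, 1.647]
contact_force: [0.2, 6.0, 0.6]
opening: -0.002
grasp_force: 2.8
```

>>> {"name": "step_arm", "arguments": {
  "motion": [
    {"claw":0,"delta_pos":[-0.7,0,0],"turn":0},
    {"claw":0,"delta_pos":[0,0,0],"turn":0}
  ]
}}

```text
clock: 10.75
eef_pos: [540.3, 192.6, 25.7]
tcp_rot: [3.141, -0.002, 1.647]
contact_force: [-0.2, 8.1, 0.2]
opening: 0.003
grasp_force: 4.8
```

```bash
python3 - <<'E'
from st import *
st();g=grab_frame('side');im=g['img'][:,:,::-1]
x,y=np.int32(proj(g,[545,170,40]))
cv2.imwrite('pics/c8.png',cv2.resize(im[y-25:y+25,x-33:x+34],(800,600),interpolation=cv2.INTER_CUBIC))
E
```

```text
clk 10.75 yaw 1.6471248086074182 rel 141.06349723797769 -0.9180211857337776 eef [540.32794108 192.58277297  25.74462389] F [-0.16749165  8.14748622  0.21802134]
```

View pics/c8.png

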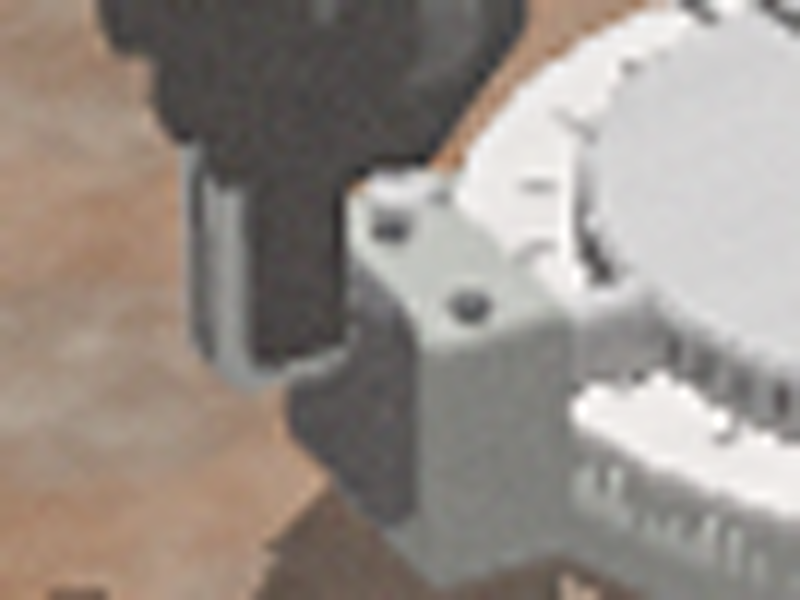

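The pad at (360,430) is flush with the housing, and the force has risen sharply with no further motion, so the plunger is home. Next I retract.

>>> {"name": "step_arm", "arguments": {
  "motion": [
    {"claw":0,"delta_pos":[6,0,0],"turn":0},
    {"claw":0,"delta_pos":[15,0,0],"turn":0},
    {"claw":0,"delta_pos":[20,0,0],"turn":0},
    {"claw":0,"delta_pos":[0,0,-35],"turn":0},
    {"claw":0,"delta_pos":[0,0,-35],"turn":0},
    {"claw":0,"delta_pos":[0,0,-35],"turn":0},
    {"claw":0,"delta_pos":[0,0,0],"turn":0},
    {"claw":0,"delta_pos":[0,0,0],"turn":0}
  ]
}}

```text
clock: 11.47
eef_pos: [538.1, 233.6, 132.7]
tcp_rot: [3.138, -0.001, 1.648]
contact_force: [0.0, 0.7, -0.2]
opening: -0.005
grasp_force: 0.0
```

```bash
python3 - <<'E'
from st import *
f=grab_frame('top');st();meas([f]);print(sign_off())
E
```

```text
clk 11.5167 yaw 1.64817353651868 rel 181.53636487958906 -1.0791157851215312 eef [536.89134838 232.90977008 130.96506704] F [0.4488518  0.34981446 0.33195071]
mark (np.float64(11.81), np.float32(65.0)) line (np.float64(11.34), np.float32(90.0))
the job is handed in; nothing more can be done
None
```

The job is handed in: the mark measured within about 0.5° of the long line, the plunger was pushed to its hard stop, the arm was clear of everything, and nothing loose was touched; sign-off returned no verdict.

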